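# Tip one row of mixing balls into the scoop cup

### The job

Bring the scoop cup under the front lip of the tilting counting tray and tip the tray by its hoop just far enough that the front row of three steel mixing balls rolls over the low lip into the cup. Keep the other two rows in the tray, then let it back down level and leave the cup standing on the table with its three balls. Leave the dye bottles and paint pots where they are.

Things in the scene. Friction and masses are not known exactly. Their poses are not given: they have to be found in the camera images.
- stand: Fixed plywood stand of the tilting tray. Origin on the table under the tray's pivot axis, midway across; -x is the way the tray pours, y across, z up. Footprint x -6 to +126 mm, y -46 to +46 mm; two uprights 100 mm high, front faces at x = -6 mm. Nothing lies in front of that but the tray's apron overhead: the cup stands there on the table. The pivot axis runs along y, 90 mm up.
- tray (a joint): Tilt of the grey tray about the pivot axis, rad: 0 level on its stop, growing as it pours towards the stand's -x, limit 1.4. About 3 N at the hoop tips it; let go, it sinks back to 0 by itself (damped). Tipped slowly, the front row rolls over its lip at about 0.7 rad; the other rows come over their ridges at about 1.1 rad. The balls drop past the cup rim height about 40 mm in front of the pivot axis.
- hoop_bar (a point): Middle of the steel cross bar (10 mm thick, 68 mm long along y) of the hoop fixed over the tray. Push it towards the stand's -x to tip the tray. Level: 35 mm behind (+x of) the pivot axis, 180 mm above the table; it swings on a 97 mm circle about the axis. Site axes turn with the tray, as the stand's when level. The space behind the bar at its height is free.
- front_lip (a point): Middle of the top of the tray's front lip (2.3 mm high), 1.5 mm behind the pivot axis. The tray's floor is level with the axis, 64 mm wide inside, walls 16 mm; an open apron reaches 18 mm in front of the axis, the rear 118 mm behind. Three rows of three balls lie 13, 37 and 61 mm behind the axis, the middle and rear ones each behind a ridge 6.3 mm high.
- cup_handle (a point): Grip point of the loose scoop cup: centre of its wooden handle (14 mm wide along y, 12 mm high, 36 mm above the table when the cup stands). The handle runs along this point's x axis; the cup lies towards +x, its centre 90 mm from this point, and the handle's free end 32 mm towards -x. Cup and handle weigh about 0.18 kg.
- cup_in (a point): Centre of the inner floor of the scoop cup, a square-cornered aluminium tub, outside 90 mm along x, 108 mm along y, 45 mm high, walls and floor 3 mm. Same axes as cup_handle. 3 mm above the table when the cup stands.
- ball1a_center (a point): Centre of a steel ball, 20 mm across, 33 g, at the start in the front row of the tray, its -y end.
- ball1b_center (a point): Centre of a steel ball, 20 mm across, 33 g, at the start in the front row of the tray, its middle.
- ball1c_center (a point): Centre of a steel ball, 20 mm across, 33 g, at the start in the front row of the tray, its +y end.
- ball2a_center (a point): Centre of a steel ball, 20 mm across, 33 g, at the start in the middle row of the tray, its -y end.
- ball2b_center (a point): Centre of a steel ball, 20 mm across, 33 g, at the start in the middle row of the tray, its middle.
- ball2c_center (a point): Centre of a steel ball, 20 mm across, 33 g, at the start in the middle row of the tray, its +y end.
- ball3a_center (a point): Centre of a steel ball, 20 mm across, 33 g, at the start in the rear row of the tray, its -y end.
- ball3b_center (a point): Centre of a steel ball, 20 mm across, 33 g, at the start in the rear row of the tray, its middle.
- ball3c_center (a point): Centre of a steel ball, 20 mm across, 33 g, at the start in the rear row of the tray, its +y end.
- dye1: Tall dye bottle, 64 mm across, 150 mm high, loose; origin at the centre of its underside. To be left alone.
- dye2: Tall dye bottle, 64 mm across, 150 mm high, loose; origin at the centre of its underside. To be left alone.
- pot1: Small paint pot with black lid, 38 mm across, 55 mm high, loose; origin at the centre of its underside. To be left alone.
- pot2: Small paint pot with black lid, 38 mm across, 55 mm high, loose; origin at the centre of its underside. To be left alone.
There are look-alikes about, which are no part of the job. There is more than one size of the part that bears cup_handle; the job needs the middle-sized.

How it is judged:
By the outcome, as a careful person would: the job done as asked, in the order asked, and still so for the second after the job is handed in, with the robot touching nothing.
It also fails if it takes over 61 s, if anything falls off the work surface, if the arm or the gripper's body presses on something with over 40 N, if the wrist force passes 120 N, or if a joint passes its speed limit or range.

### The arm

A 7-joint arm with a two-finger parallel gripper is mounted at the origin on the work surface. World frame = base frame: x ahead of the robot, y to its left, z up, the work surface at z = 0. Lengths are in m, angles in rad, forces in N, time in s.
With the tool pointing down it reaches from about 0.425 to 0.925 m from the base axis. Payload 6.8 kg.
Tool frame: the origin (TCP) lies on the front face of the gripper's body, between the roots of the fingers; the fingertips stand 73 mm ahead of it and the grasp point (between the pads) lies 54 mm ahead of it (env.nose_length is the distance from the TCP to the fingertips, in m); z points along the fingers, y is the direction in which the jaws open and shut (so a half turn about z gives the same grasp; the last joint's range is limited). The gripper opens to 85 mm and grips with 20 to 120 N. Pads are 22 mm wide; open, the fingers measure 114 mm over their backs; the gripper's body (76 mm by 85 mm) begins 54 mm behind the grasp point. The pads swing forward as they close: fully open they stand 13 mm farther back than shut.
Start: joints at [1.056, 0.477, 0.022, 1.555, -0.011, 1.109, -0.083], TCP at [0.267, -0.62, 0.304] pointing down, gripper open.
Joint ranges: [-2.96, 2.96], [-0.34, 2.1], [-1.41, 1.46], [0.24, 2.44], [-1.37, 4.51], [0.17, 1.92], [-2.96, 2.96]. Speed limits (rad/s): [2.39, 2.39, 3.14, 3.14, 3.14, 3.14, 3.14].

### API

Orientations are given as a unit quaternion [w, x, y, z].
In Python, from cell import env, kin, camera, calibration, job gives the robot as it stands. The module is installed in compiled form; this text tells all that it offers. Calls block until the motion is done:
- env.reach(position, orientation): joint-space move of the TCP to a pose.
- env.movel(position, velocity=0.15, rot=None, stop_force=None): straight line of the TCP; rot=None keeps the orientation; velocity is the mean speed in m/s. With stop_force (N) it stops when the force on the tool has changed by that much, and returns True; else False.
- env.goto_joints(angles): joint-space move.
- env.grip(opening, f_grip=None): finger opening in m; f_grip is the grip in N (None keeps the last); returns when the fingers have stopped.
- env.dwell(seconds).
- kin.inverse_kinematics(position, orientation): joint angles nearest the present ones, or None.
- env.get_state(): the state.
- camera(name): name is "scene" or "top"; returns (picture, depth): 400x640x3 uint8, blue, green, red; 400x640 float32, m along the optical axis (not along the pixel's ray), 0 where there is no reading.
- calibration(name): a dict with "fx", "fy", "cx", "cy" (pixels), "k1" (the pictures are not rectified: a ray, as slopes to the right and down, at radius r is drawn at 1 + k1 r^2 times it, then the intrinsics apply), "rvec" (rotation vector, rad) and "tvec" (3), from world to camera coordinates, as OpenCV has them. Camera axes: x right, y down, z forward; pixel columns grow to the right and rows downward; lengths in m; the calibration is good to about 2 mm. A picture is of the moment at which its call begins. calibration takes no time and is no camera call.
A pose or a line that the arm cannot do raises env.PlanningError and nothing moves.
- job.job_done(): hands the job in, once; it reports no verdict.
The state is a dict: "time": time; "qpos": joint angles; "joint_velocities": joint speeds; "joint_torque": joint torques, N m; "tcp_pos": TCP position; "orientation": TCP orientation; "force": force on the tool from outside, world axes, zero at the start; "torque": the same for the moment, N m; "opening": finger opening in m.
Only numpy, scipy, OpenCV 4.12 (cv2) and the standard library are available. Lean on these libraries where they do the work, as an engineer would, in place of code of your own. Each camera call takes 0.05 s, during which the arm holds its last target.

## Working session

There is one attempt and no reset: what is moved stays moved. The work goes in short steps, each a Python script; the robot and the scene stay as the last script left them, time stands still between calls to the robot, and variables do not carry over. Pictures are saved under pics/ and viewed, and the job is handed in when it is done.

```bash
mkdir -p pics; ls; python3 - <<'E'
from cell import env, kin, camera, calibration, job
import cv2
for n in ("scene","top"):
    im,d=camera(n); cv2.imwrite(f"pics/{n}0.png",im)
    import numpy as np; np.save(f"pics/{n}0_d.npy",d)
    print(n,calibration(n))
print(env.get_state())
E
```

```text
pics
scene {'fx': 454.02581005052997, 'fy': 454.02581005052997, 'cx': 312.5605712615259, 'cy': 199.023644082581, 'k1': 0.03358685700309366, 'rvec': array([ 1.82258674,  1.93132611, -0.59543463]), 'tvec': array([ 0.06675171, -0.3569664 ,  1.81477569])}
top {'fx': 399.7914018882551, 'fy': 399.7914018882551, 'cx': 321.2234661532727, 'cy': 205.76491865570372, 'k1': -0.02937420239322403, 'rvec': array([ 2.15334825, -2.10079751,  0.21692259]), 'tvec': array([-0.07048358,  0.52102934,  1.37627634])}
{'time': 0.1, 'qpos': array([ 1.05589671,  0.47770275,  0.02236268,  1.55632876, -0.01150201,
        1.10929649, -0.08309538]), 'joint_velocities': array([ 2.33223649e-03, -2.06529299e-03,  9.34662878e-05, -1.58066007e-04,
        1.61580132e-03, -1.47579232e-03,  5.95579393e-04]), 'joint_torque': array([ 3.93383714e-03, -5.97761786e+01,  1.61338560e+00, -2.81959569e+01,
        1.28089284e-02,  5.01219954e-03, -2.98145073e-05]), 'tcp_pos': array([ 0.26690732, -0.61954881,  0.30304314]), 'orientation': array([-7.72114468e-04,  9.79384534e-01,  2.02003190e-01, -2.22203447e-04]), 'force': array([0.33737194, 0.10954132, 0.19875415]), 'torque': array([-0.00438448,  0.00804676, -0.01816908]), 'opening': 0.08530056832844148}
```

View pics/scene0.png

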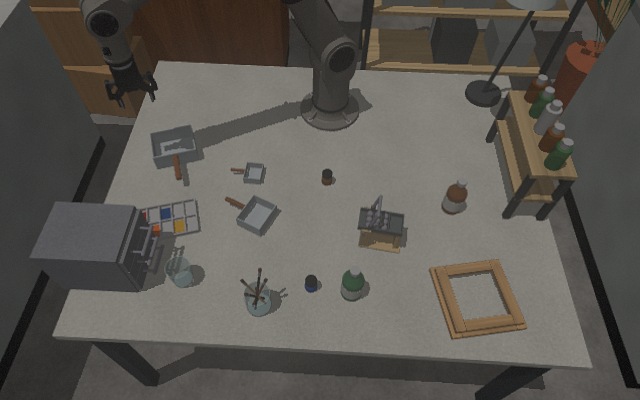

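View pics/top0.png

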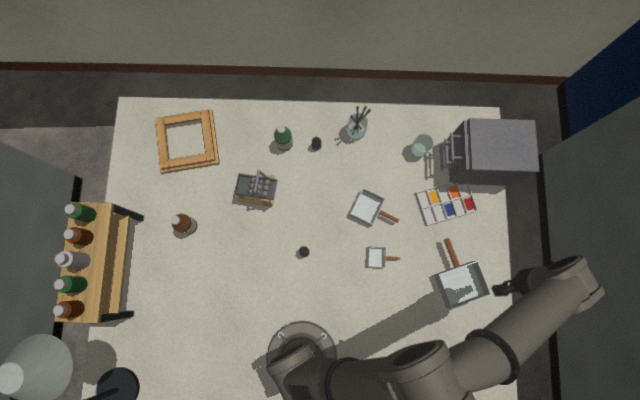

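```bash
cat > h.py <<'E'
import numpy as np, cv2
from cell import env, kin, camera, calibration, job
def ray(n,u,v):
    c=calibration(n); R=cv2.Rodrigues(c["rvec"])[0]; t=c["tvec"]
    xd=np.array([(u-c["cx"])/c["fx"],(v-c["cy"])/c["fy"]]); x=xd.copy()
    for _ in range(20): x=xd/(1+c["k1"]*(x@x))
    return -R.T@t, R.T@np.array([x[0],x[1],1.])
def onplane(n,u,v,z):
    o,d=ray(n,u,v); return o+d*(z-o[2])/d[2]
def two(uv1,uv2):
    o1,d1=ray("scene",*uv1);o2,d2=ray("top",*uv2)
    A=np.stack([d1,-d2],1); s=np.linalg.lstsq(A,o2-o1,rcond=None)[0]
    a=o1+d1*s[0];b=o2+d2*s[1]; return (a+b)/2,np.linalg.norm(a-b)
def pt(n,u,v,d):
    o,r=ray(n,u,v); return o+r*d
def proj(n,p):
    c=calibration(n); R=cv2.Rodrigues(c["rvec"])[0]
    q=R@np.asarray(p)+c["tvec"]; x=q[:2]/q[2]; x=x*(1+c["k1"]*(x@x))
    return np.array([x[0]*c["fx"]+c["cx"],x[1]*c["fy"]+c["cy"]])
def crop(im,x0,y0,w,h,s,name):
    c=cv2.resize(im[y0:y0+h,x0:x0+w],None,fx=s,fy=s,interpolation=cv2.INTER_CUBIC); cv2.imwrite(name,c)
E
python3 - <<'E'
from h import *
s=cv2.imread("pics/scene0.png");t=cv2.imread("pics/top0.png")
s=cv2.convertScaleAbs(s,alpha=1.5);t=cv2.convertScaleAbs(t,alpha=1.5)
crop(s,345,185,80,75,8,"pics/s_tray.png");crop(t,220,160,70,55,10,"pics/t_tray.png")
crop(s,215,150,75,90,6,"pics/s_cup.png");crop(t,340,180,70,95,6,"pics/t_cup.png")
E
```

```text
(no output)
```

View pics/s_tray.png

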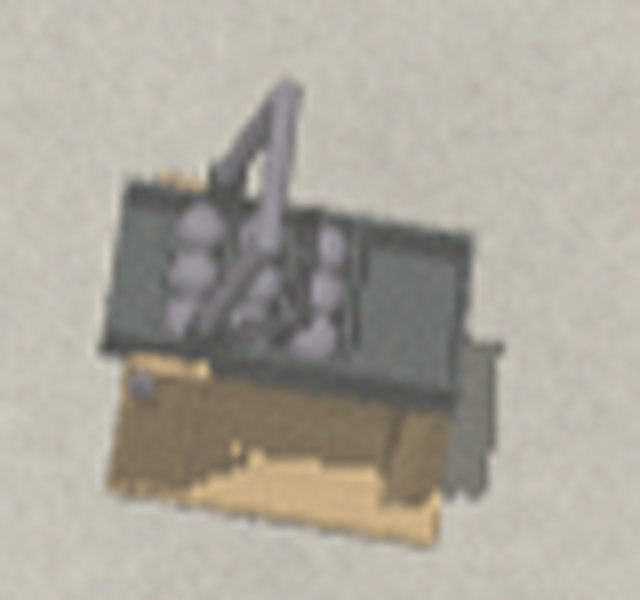

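View pics/t_tray.png

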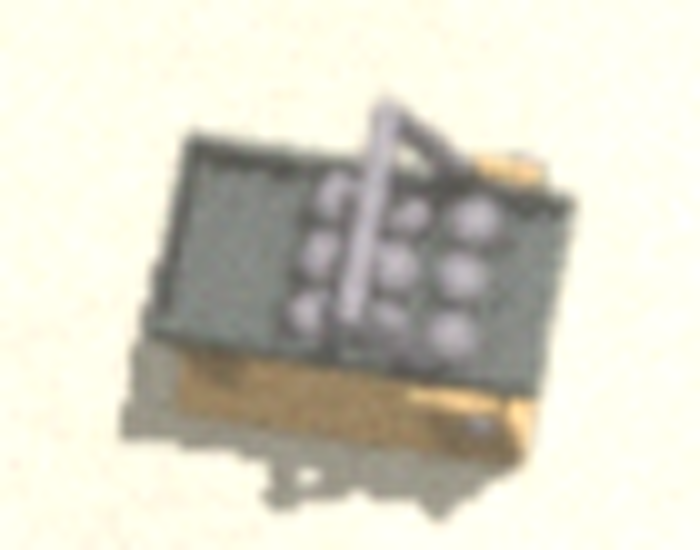

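View pics/s_cup.png

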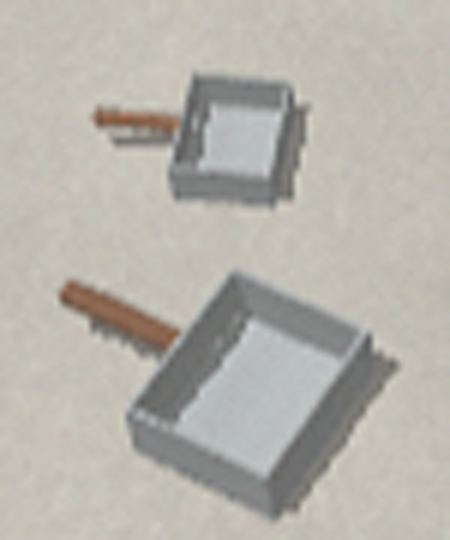

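View pics/t_cup.png

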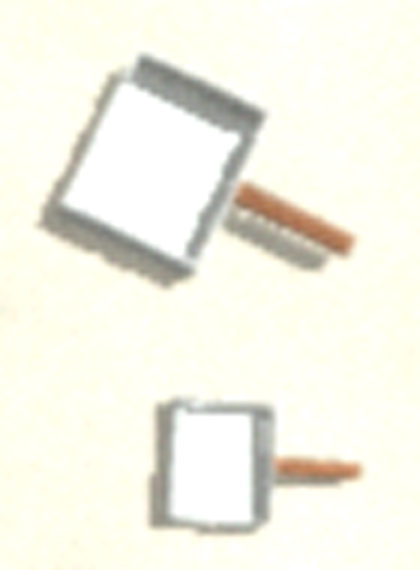

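The thing wanted is a scoop cup, and there are three candidates by top-view pixel:
- **Large cup:** (462,284)
- **Middle cup:** (366,208)
- **Small cup:** (376,258)

I choose the one at (366,208) (scene view 257,215), as it is neither the smallest nor the largest; the size check follows. The crop shows the tray pouring towards world −y, to the right in the top view. The front row is at about top (266,187) and the hoop bar at about (257,180).

```bash
python3 - <<'E'
from h import *
ims={n:cv2.imread(f"pics/{n}0.png") for n in("scene","top")}
deps={n:np.load(f"pics/{n}0_d.npy") for n in ims}
def cloud(n,x0,y0,w,h):
    P=[];C=[];U=[]
    for v in range(y0,y0+h):
        for u in range(x0,x0+w):
            d=deps[n][v,u]
            if d>0: P.append(pt(n,u,v,d));C.append(ims[n][v,u]);U.append((u,v))
    return np.array(P),np.array(C),np.array(U)
# table check
for n,b in (("scene",(300,130,40,20)),("top",(320,180,20,20))):
    P,_,_=cloud(n,*b); print(n,"table z",P[:,2].mean(),P[:,2].std())
# handles: orange mask
for n,boxes in (("scene",dict(mid=(220,190,30,25),small=(228,163,18,12),large=(168,150,20,35))),("top",dict(mid=(378,205,24,22),small=(384,252,20,12),large=(440,235,22,35)))):
    hsv=cv2.cvtColor(ims[n],cv2.COLOR_BGR2HSV)
    m=((hsv[...,0]<16)&(hsv[...,1]>110)&(hsv[...,2]>50)).astype(np.uint8)
    for k,(x,y,w,h) in boxes.items():
        mm=np.zeros_like(m);mm[y:y+h,x:x+w]=m[y:y+h,x:x+w]
        ys,xs=np.nonzero(mm); p=np.stack([xs,ys],1).astype(float)
        c=p.mean(0); ev=np.linalg.svd(p-c)[2][0]; s=(p-c)@ev
        e1,e2=c+ev*s.min(),c+ev*s.max()
        dd=np.array([pt(n,a,b,deps[n][b,a]) for a,b in zip(xs,ys)])
        print(n,k,len(xs),"ends px",e1.round(1),e2.round(1),"plane42",onplane(n,*e1,.042).round(4),onplane(n,*e2,.042).round(4),"zmed",np.percentile(dd[:,2],[10,50,90]).round(4))
# rims by depth
for n,b in (("scene",(230,190,55,50)),("top",(342,182,50,55))):
    P,C,U=cloud(n,*b)
    hsv=cv2.cvtColor(C[None].astype(np.uint8),cv2.COLOR_BGR2HSV)[0]
    k=(P[:,2]>.038)&(P[:,2]<.06)&~((hsv[:,0]<16)&(hsv[:,1]>110))
    print(n,"rim pts",k.sum(),np.percentile(P[k,2],[5,50,95]),cv2.minAreaRect((P[k,:2]*1000).astype(np.float32)))
E
```

```text
scene table z 0.00216402882027775 0.003215602976797542
top table z 0.00026615992524390696 0.0029842374207918634
scene mid 9 ends px [226.1 197.8] [243.2 205.7] plane42 [ 0.4799 -0.3294  0.042 ] [ 0.5078 -0.2683  0.042 ] zmed [0.038  0.0416 0.0476]
scene small 12 ends px [231.  168.8] [243.  170.2] plane42 [ 0.3565 -0.3324  0.042 ] [ 0.36  -0.29   0.042] zmed [0.0272 0.0303 0.0353]
scene large 64 ends px [174.2 155.1] [177.4 176.9] plane42 [ 0.3077 -0.5423  0.042 ] [ 0.4034 -0.5093  0.042 ] zmed [0.0568 0.0604 0.0629]
top mid 39 ends px [380.  212.1] [396.9 220.2] plane42 [ 0.5067 -0.269   0.042 ] [ 0.4787 -0.3297  0.042 ] zmed [0.0395 0.0413 0.0455]
top small 16 ends px [387.  257.5] [398.  258.1] plane42 [ 0.3452 -0.293   0.042 ] [ 0.3438 -0.3319  0.042 ] zmed [0.0225 0.027  0.0309]
top large 120 ends px [446.5 239.2] [457.1 266.3] plane42 [ 0.4147 -0.5064  0.042 ] [ 0.3197 -0.5409  0.042 ] zmed [0.0551 0.0589 0.062 ]Traceback (most recent call last):
  File "<stdin>", line 27, in <module>
  File "<stdin>", line 9, in cloud
  File "h.py", line 15, in pt
    o,r=ray(n,u,v); return o+r*d
        ~~~^^^^^^^
  File "h.py", line 4, in ray
    c=calibration(n); R=cv2.Rodrigues(c["rvec"])[0]; t=c["tvec"]
ValueError: time passes only in moves, steps and waits
```

The middle handle's top face is at about 41.5 mm in both views, and its ends agree to about 2 mm. The small one is at about 28 mm and the large one at about 59 mm, so the choice holds. I'll cache the calibration, which can't be called thousands of times, and continue.

```bash
python3 - <<'E'
from cell import calibration
import pickle
pickle.dump({n:calibration(n) for n in("scene","top")},open("cal.pkl","wb"))
E
sed -i 's/^import numpy as np, cv2/import numpy as np, cv2, pickle/; s/^from cell import.*/from cell import env, kin, camera, job\nCAL=pickle.load(open("\.\/cal.pkl","rb"))\ncalibration=lambda n:CAL[n]/' h.py
cat >> h.py <<'E'
def cloud(n,im,dep,x0,y0,w,h):
    P=[];C=[];U=[]
    for v in range(y0,y0+h):
        for u in range(x0,x0+w):
            d=dep[v,u]
            if d>0: P.append(pt(n,u,v,d));C.append(im[v,u]);U.append((u,v))
    return np.array(P),np.array(C),np.array(U)
E
python3 - <<'E'
from h import *
ims={n:cv2.imread(f"pics/{n}0.png") for n in("scene","top")}
deps={n:np.load(f"pics/{n}0_d.npy") for n in ims}
for n,b in (("scene",(230,190,55,50)),("top",(342,182,50,55))):
    P,C,U=cloud(n,ims[n],deps[n],*b)
    hsv=cv2.cvtColor(C[None].astype(np.uint8),cv2.COLOR_BGR2HSV)[0]
    k=(P[:,2]>.038)&(P[:,2]<.06)&~((hsv[:,0]<16)&(hsv[:,1]>70))
    print(n,"rim",k.sum(),np.percentile(P[k,2],[5,50,95]).round(4),cv2.minAreaRect((P[k,:2]*1000).astype(np.float32)))
# hoop bar & tray
for n,b in (("scene",(350,190,60,45)),("top",(230,168,50,40))):
    P,C,U=cloud(n,ims[n],deps[n],*b)
    k=P[:,2]>.155
    q=P[k]; kk=P[:,2]>.168; r=P[kk]
    c=r.mean(0); ev=np.linalg.svd(r[:,:2]-c[:2])[2][0]; s=(r[:,:2]-c[:2])@ev
    print(n,"bar",len(r),c.round(4),"ext",(s.min()*1e3).round(1),(s.max()*1e3).round(1),"dir",ev.round(3),np.percentile(r[:,2],[5,50,95]).round(4),"mid",(c[:2]+ev*(s.min()+s.max())/2).round(4), U[kk].min(0),U[kk].max(0))
    k=(P[:,2]>.08)&(P[:,2]<.125)
    print(n,"tray rect",k.sum(),cv2.minAreaRect((P[k,:2]*1000).astype(np.float32)))
    k=(P[:,2]>.101)&(P[:,2]<.125)
    print(n,"walls/balls",k.sum(),cv2.minAreaRect((P[k,:2]*1000).astype(np.float32)))
E
```

```text
scene rim 197 [0.0387 0.0438 0.0493] ((519.4756469726562, -245.1486053466797), (142.96168518066406, 111.38906860351562), 63.81435775756836)
top rim 123 [0.0393 0.0447 0.0507] ((519.7598266601562, -245.15948486328125), (134.51174926757812, 109.65453338623047), 64.97959899902344)
scene bar 85 [0.5804 0.1574 0.1833] ext -41.7 37.0 dir [ 0.992 -0.129] [0.1734 0.1842 0.1883] mid [0.5781 0.1577] [375 195] [381 219]
scene tray rect 986 ((581.5964965820312, 173.09034729003906), (135.21923828125, 97.32503509521484), 82.01725006103516)
scene walls/balls 447 ((580.7271118164062, 174.29698181152344), (133.26058959960938, 92.1936264038086), 81.85920715332031)
top bar 81 [0.575  0.1559 0.1822] ext -38.0 38.8 dir [-0.991  0.137] [0.1738 0.1827 0.1876] mid [0.5745 0.156 ] [254 170] [261 192]
top tray rect 826 ((578.0480346679688, 171.84353637695312), (136.94557189941406, 98.00765228271484), 81.18938446044922)
top walls/balls 332 ((575.8165283203125, 173.2063446044922), (136.35040283203125, 85.19744110107422), 83.50989532470703)
```

Measurements so far (mm):
- **Cup:** handle grip about (492, −302), axis yaw about 64.7°.
- **Stand:** origin about (572.5, 122.5), yaw about 82.2°. The hoop bar measures (577, 157, 180), which matches the value predicted from the tray outline.

Next I check the IK and then grasp the handle.

```bash
cat >> h.py <<'E'
from scipy.spatial.transform import Rotation
def down(yaw):
    c,s=np.cos(yaw),np.sin(yaw)
    q=Rotation.from_matrix(np.array([[c,s,0],[s,-c,0],[0,0,-1.]])).as_quat()
    return np.array([q[3],q[0],q[1],q[2]])
O=np.array([.5725,.1225]); YS=np.radians(82.2); DS=np.array([np.cos(YS),np.sin(YS)]); NS=np.array([-DS[1],DS[0]])
def stand(x,y,z): p=O+DS*x+NS*y; return np.array([p[0],p[1],z])
G=np.array([.492,-.302]); YC=np.radians(64.7)
E
python3 - <<'E'
from h import *
for a in(0,np.pi):
    for nm,p,y in(("grasp",[*G,.09],YC),("above",[*G,.17],YC),("place",stand(-.146,0,.09),YS),("placeup",stand(-.146,0,.2),YS),("bar",stand(.056,0,.24),YS),("barend",stand(-.03,0,.235),YS),("barup",stand(.09,0,.3),YS)):
        q=kin.inverse_kinematics(np.array(p),down(y+a)); print(a,nm,None if q is None else np.round(q,2))
E
```

```text
0 grasp [ 0.59  0.61 -0.2   1.93  0.19  0.62 -0.17]
0 above [ 0.62  0.49 -0.23  1.89  0.15  0.78 -0.13]
0 place [ 0.27  0.61 -0.44  1.97  0.42  0.64 -0.58]
0 placeup [ 0.33  0.45 -0.5   1.92  0.29  0.84 -0.46]
0 bar [ 0.16  0.55 -0.77  1.75  0.44  1.03 -0.9 ]
0 barend [ 0.2   0.46 -0.6   1.83  0.31  0.95 -0.68]
0 barup [ 0.18  0.54 -0.89  1.65  0.45  1.17 -0.95]
3.141592653589793 grasp [ 0.14  0.64  0.41  1.96 -0.42  0.62 -2.77]
3.141592653589793 above [ 0.12  0.51  0.42  1.93 -0.29  0.76 -2.88]
3.141592653589793 place [ 0.77  0.96 -1.2   1.94  1.06  1.06  2.09]
3.141592653589793 placeup [ 0.78  0.72 -1.19  1.89  0.76  1.08  2.29]
3.141592653589793 bar [ 0.4   0.74 -1.19  1.73  0.74  1.19  2.01]
3.141592653589793 barend [ 0.57  0.69 -1.18  1.81  0.71  1.14  2.14]
3.141592653589793 barup [ 0.34  0.68 -1.18  1.64  0.65  1.28  2.04]
```

```bash
python3 - <<'E'
from h import *
env.grip(.05,60)
env.reach([*G,.18],down(YC)); print(env.get_state()["time"])
r=env.movel([*G,.091],.15,stop_force=8); s=env.get_state(); print(r,s["time"],s["tcp_pos"].round(4))
im,d=camera("top"); cv2.imwrite("pics/top1.png",im); crop(im,330,170,90,70,8,"pics/top1c.png")
im,d=camera("scene"); cv2.imwrite("pics/scene1.png",im); crop(im,200,150,100,90,6,"pics/scene1c.png")
E
```

```text
2.05
False 2.7917 [ 0.4924 -0.3026  0.0916]
```

View pics/scene1c.png

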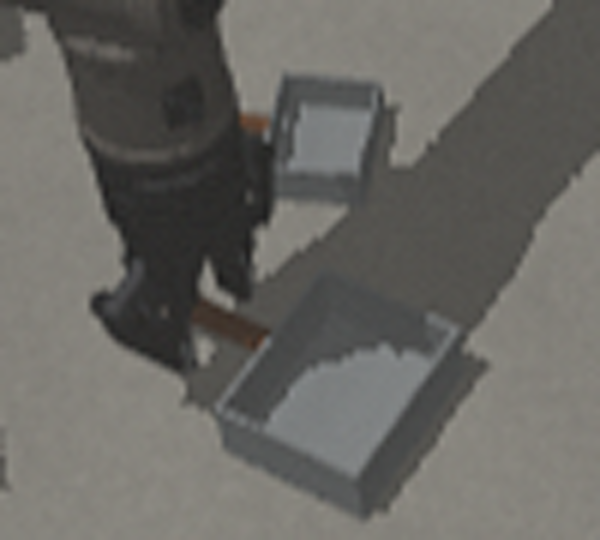

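View pics/top1c.png

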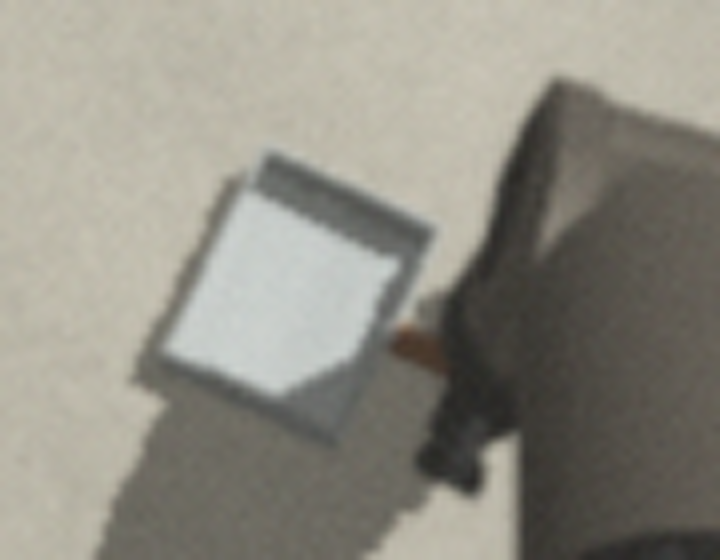

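The fingers straddle the brown handle (scene crop about (200–265, 310–340)), so I'll grip, lift a little and carry.

```bash
python3 - <<'E'
from h import *
env.grip(0.0,80); s=env.get_state(); print("open",s["opening"],s["time"])
p=s["tcp_pos"]; np.save("g.npy",p)
env.movel([p[0],p[1],.111],.06); s=env.get_state(); print(s["opening"],s["force"].round(2))
env.movel(stand(-.26,0,.111),.15,rot=down(YS)); 
env.movel(stand(-.176,0,.111),.1); s=env.get_state(); print(s["opening"],s["time"],s["force"].round(2),s["tcp_pos"])
for n in("scene","top"):
    im,d=camera(n); cv2.imwrite(f"pics/{n}2.png",im); np.save(f"pics/{n}2_d.npy",d)
    if n=="top": crop(cv2.convertScaleAbs(im,alpha=1.4),230,150,110,90,7,"pics/top2c.png")
    else: crop(cv2.convertScaleAbs(im,alpha=1.4),300,180,120,90,6,"pics/scene2c.png")
E
```

```text
open 0.012509662043141636 3.3167
0.012449594378463318 [-0.38  0.05 -2.32]
0.012430618244170114 6.1 [-0.32 -0.22 -2.6 ] [ 0.54843323 -0.05280527  0.11091132]
```

View pics/scene2c.png

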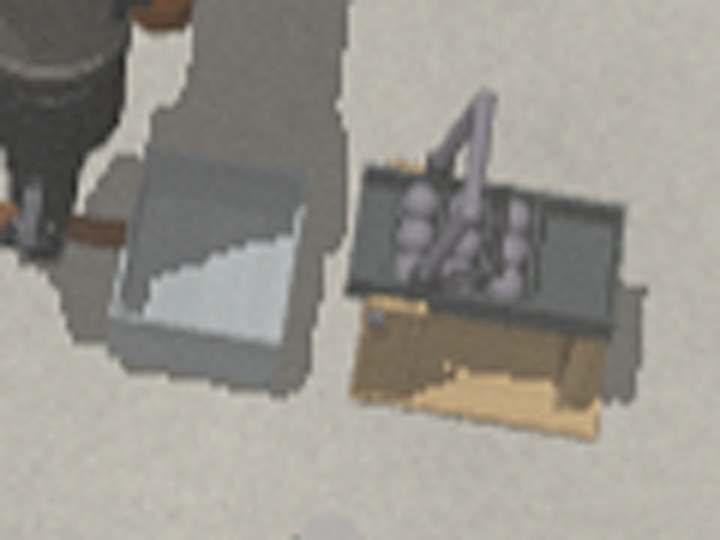

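View pics/top2c.png

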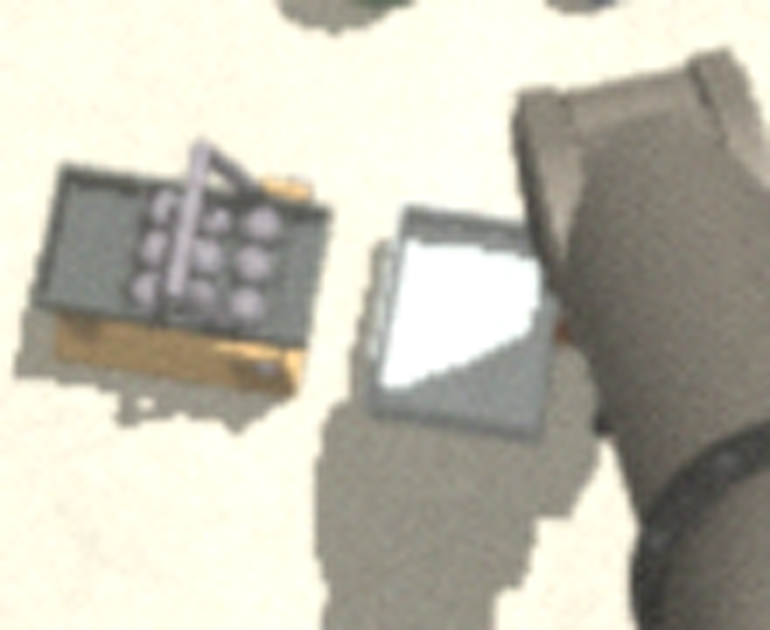

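The cup looks level (scene crop). It may sit about 10 mm sideways of the tray's centreline, so I'll measure that with depth and rays.

```bash
cat > meas.py <<'E'
from h import *
def rep(tag,zc,bs,bt,scene=True):
  for n,b in (("scene",bs),("top",bt)):
    im=cv2.imread(f"pics/{n}{tag}.png");d=np.load(f"pics/{n}{tag}_d.npy")
    P,C,U=cloud(n,im,d,*b)
    hsv=cv2.cvtColor(C[None].astype(np.uint8),cv2.COLOR_BGR2HSV)[0]
    k=(abs(P[:,2]-zc)<.008)&~((hsv[:,0]<18)&(hsv[:,1]>60))
    Q=(P[k,:2]-O)
    X=np.stack([Q@DS,Q@NS],1)*1e3
    (c,wh,a)=cv2.minAreaRect(X.astype(np.float32))
    print(n,"cup rim stand-frame",np.round(c,1),np.round(wh,1),round(a,1),"x",np.percentile(X[:,0],[2,98]).round(1),"y",np.percentile(X[:,1],[2,98]).round(1),"z",np.percentile(P[k,2],[5,50,95]).round(4))
E
python3 - <<'E'
from meas import *
rep("2",.065,(316,203,38,46),(282,178,28,38))
for n,b in (("scene",(350,190,60,45)),("top",(230,168,50,40))):
    im=cv2.imread(f"pics/{n}2.png");d=np.load(f"pics/{n}2_d.npy")
    P,C,U=cloud(n,im,d,*b)
    k=(P[:,2]>.095)&(P[:,2]<.125)
    Q=P[k,:2]-O; X=np.stack([Q@DS,Q@NS],1)*1e3
    print(n,"tray",cv2.minAreaRect(X.astype(np.float32)),np.percentile(X,[1,99],0).round(1))
    k=(P[:,2]>.172); Q=P[k,:2]-O; X=np.stack([Q@DS,Q@NS],1)*1e3
    print(n,"bar",np.percentile(X,[2,50,98],0).round(1), cv2.minAreaRect(X.astype(np.float32)))
E
```

```text
scene cup rim stand-frame [-95.9  -1.7] [112.  103.8] 89.1 x [-134.3  -44.8] y [-56.5  53.3] z [0.058  0.0631 0.0679]
top cup rim stand-frame [-91.6  -0.3] [ 90.5 108.4] 0.1 x [-136.6  -46.8] y [-54.   53.7] z [0.0578 0.0627 0.0672]
scene tray ((51.40411376953125, -1.0755043029785156), (96.99019622802734, 135.1782989501953), 89.68993377685547) [[-13.4 -43.6]
 [118.2  41. ]]
scene bar [[ 31.3 -36.9]
 [ 35.8  -4.3]
 [ 41.2  37. ]] ((36.17031478881836, -1.2683982849121094), (10.440105438232422, 78.7581787109375), 0.9401068091392517)
top tray ((49.954254150390625, 5.2778472900390625), (135.12879943847656, 94.03832244873047), 1.8138365745544434) [[-13.9 -41.2]
 [116.9  46.4]]
top bar [[ 28.2 -34.9]
 [ 33.6   3.6]
 [ 39.9  40.4]] ((33.79989242553711, 2.2520828247070312), (12.533652305603027, 77.860595703125), 0.951073408126831)
```

The cup is level, at about stand x −91, y −1 mm, and its 90×108 mm outline matches the description. It is centred on the tray within about 2 mm. I'll advance 34 mm, set it down, release and look.

```bash
python3 - <<'E'
from h import *
r=env.movel(stand(-.1415,.001,.111),.06,stop_force=6); print("hit",r)
r=env.movel(stand(-.1415,.001,.0905),.04,stop_force=6); s=env.get_state(); print("down",r,s["tcp_pos"],s["force"].round(2))
env.grip(.05); env.dwell(.3)
env.movel(stand(-.1415,.001,.2),.15)
env.reach(stand(-.03,0,.34),down(YS)); 
env.reach(stand(.10,0,.34),down(YS)); env.grip(0.0,40); print(env.get_state()["time"])
for n in("scene","top"):
    im,d=camera(n); cv2.imwrite(f"pics/{n}3.png",im); np.save(f"pics/{n}3_d.npy",d)
    if n=="top": crop(cv2.convertScaleAbs(im,alpha=1.4),230,150,110,90,7,"pics/top3c.png")
    else: crop(cv2.convertScaleAbs(im,alpha=1.4),300,160,120,100,6,"pics/scene3c.png")
import meas; meas.rep("3",.045,(316,190,42,60),(272,172,42,48))
E
```

```text
hit False
down True [ 0.55199989 -0.01827421  0.09123628] [-1.14  0.17  8.36]
10.9083
scene cup rim stand-frame [-78.8   0.2] [111.7 139.2] 89.5 x [-134.8  -11.1] y [-54.8  55.1] z [0.0377 0.0436 0.0482]
top cup rim stand-frame [-76.2   0.8] [127. 109.] 0.0 x [-112.9  -13.1] y [-52.9  55.3] z [0.0383 0.044  0.0481]
```

View pics/scene3c.png

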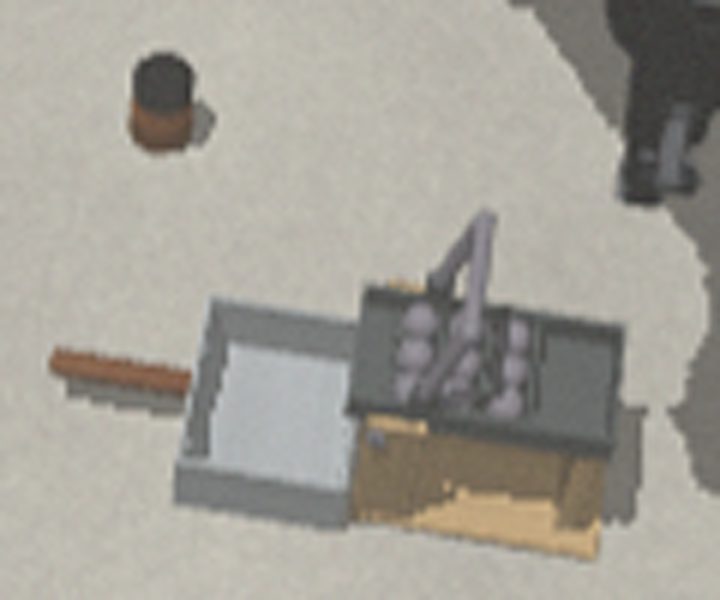

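View pics/top3c.png

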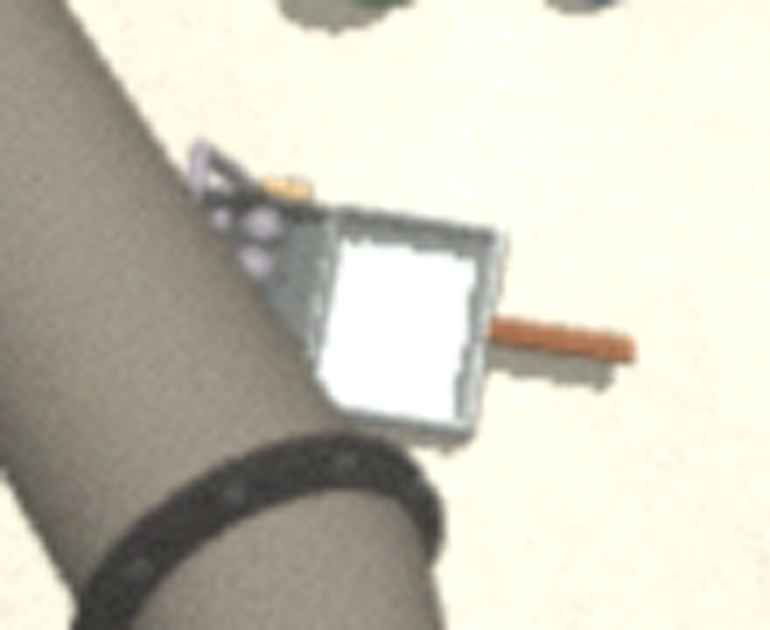

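The cup stands square before the stand: rim from x about −101 to −12 mm, y +1, touching nothing. The tray and balls are unchanged. Next I bring the closed fingertips down behind the hoop bar and move in to contact.

```bash
python3 - <<'E'
from h import *
env.movel(stand(.10,0,.241),.12)
env.movel(stand(.062,0,.241),.08)
f0=env.get_state()["force"]
r=env.movel(stand(.030,0,.241),.02,stop_force=1.5); s=env.get_state()
x=(s["tcp_pos"][:2]-O)@DS; print("contact",r,x,(s["force"]-f0).round(2),s["time"]); np.save("off.npy",x-.035)
im,d=camera("scene"); cv2.imwrite("pics/scene4.png",im); crop(cv2.convertScaleAbs(im,alpha=1.4),300,160,120,100,6,"pics/scene4c.png")
E
```

```text
contact True 0.05265997653537417 [-0.07  0.27  0.33] 13.3333
```

View pics/scene4c.png

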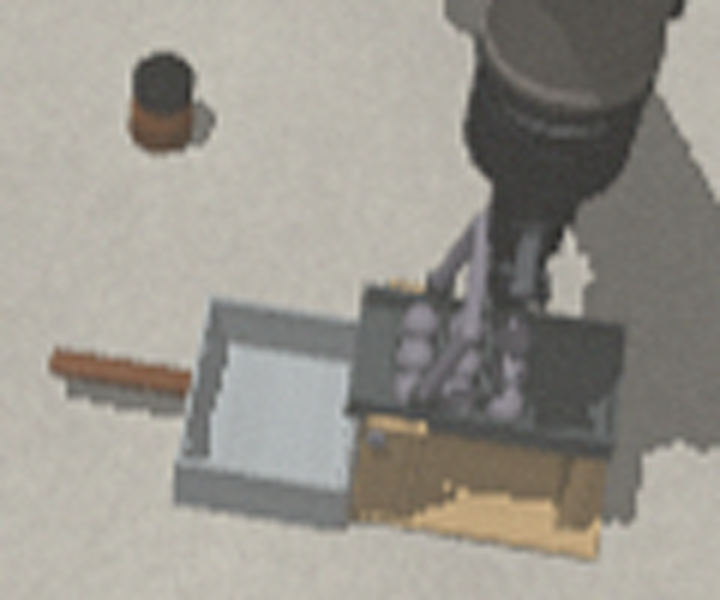

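Contact was at stand x 52.7 mm (51 predicted), and the fingers are right behind the bar at crop (490,230). I'll tip along the arc slowly, to 0.62 rad first.

```bash
cat >> h.py <<'E'
def bar(th): return .035*np.cos(th)-.09*np.sin(th), .09+.09*np.cos(th)+.035*np.sin(th)
def tip(th,v,**k):
    x,z=bar(th); return env.movel(stand(x+float(np.load("off.npy")),0,z-.012+.073),v,**k)
E
python3 - <<'E'
from h import *
for th in (.15,.3,.45,.55,.62):
    r=tip(th,.03,stop_force=12); s=env.get_state(); print(th,r,s["force"].round(2),s["time"])
    if r: break
im,d=camera("scene"); cv2.imwrite("pics/scene5.png",im); np.save("pics/scene5_d.npy",d); crop(cv2.convertScaleAbs(im,alpha=1.4),300,160,120,100,6,"pics/scene5c.png")
E
```

```text
0.15 False [-0.68  3.61  2.43] 14.0167
0.3 False [0.95 3.24 1.7 ] 14.65
0.45 False [0.31 1.93 1.14] 15.2833
0.55 False [1.19 2.26 1.  ] 15.7583
0.62 False [-0.2   1.35  0.94] 16.1333
```

View pics/scene5c.png

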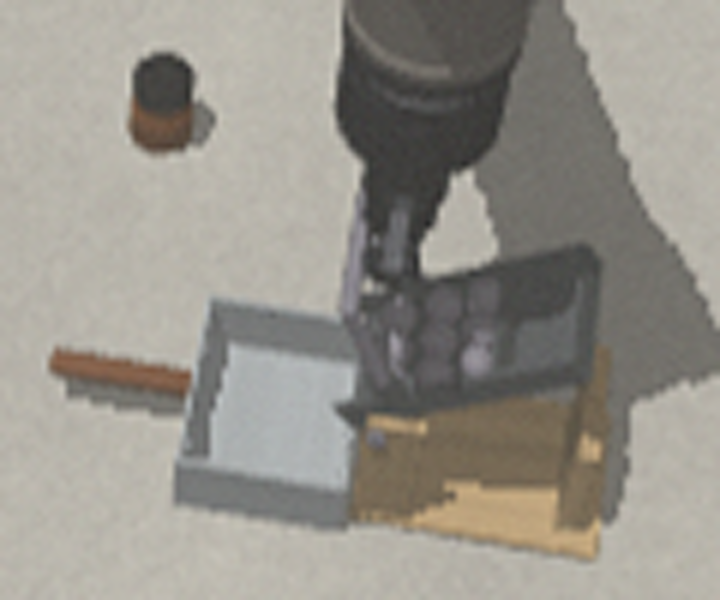

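The tray is tipped to about 0.6 rad with all nine balls still in. I'll go on in small steps, taking a picture at each.

```bash
python3 - <<'E'
from h import *
tiles=[]
for th in (.68,.72,.76,.80):
    r=tip(th,.012,stop_force=12); env.dwell(.3); s=env.get_state(); print(th,r,s["force"].round(2),s["time"])
    im,d=camera("scene"); cv2.imwrite(f"pics/s_{int(th*100)}.png",im)
    tiles.append(cv2.resize(cv2.convertScaleAbs(im,alpha=1.6)[195:255,320:410],None,fx=4.4,fy=4.4,interpolation=cv2.INTER_CUBIC))
cv2.imwrite("pics/tip1.png",np.vstack([np.hstack(tiles[:2]),np.hstack(tiles[2:])]))
E
```

```text
0.68 False [-0.18  2.36  0.68] 17.1167
0.72 False [0.39 2.2  1.1 ] 17.9417
0.76 False [0.41 0.58 0.53] 18.7667
0.8 False [-0.07  1.46  1.43] 19.5917
```

View pics/tip1.png

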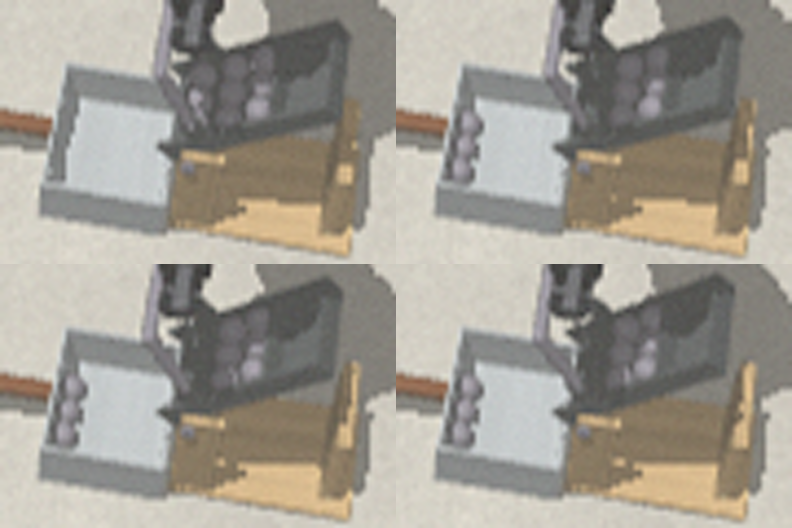

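At 0.72 rad the front row dropped: three balls lie in the cup along its handle-side wall, and six stay behind their ridges. Next I let the tray sink back by following it with the fingers, then retreat.

```bash
python3 - <<'E'
from h import *
for th in (.7,.55,.4,.25,.1):
    tip(th,.03); s=env.get_state(); print(th,s["force"].round(2),s["time"])
x,z=bar(0); o=float(np.load("off.npy"))
env.movel(stand(x+o+.004,0,z+.061),.015); env.dwell(.5)
env.movel(stand(.10,0,.241),.05); env.dwell(.3); s=env.get_state(); print(s["force"].round(2),s["time"])
env.movel(stand(.10,0,.34),.12)
env.reach([.45,-.28,.35],down(YC)); env.dwell(.5); print(env.get_state()["time"])
for n in("scene","top"):
    im,d=camera(n); cv2.imwrite(f"pics/{n}6.png",im); np.save(f"pics/{n}6_d.npy",d)
    im=cv2.convertScaleAbs(im,alpha=1.5)
    if n=="top": crop(im,230,120,110,100,6,"pics/top6c.png")
    else: crop(im,300,160,120,100,6,"pics/scene6c.png")
import meas; meas.rep("6",.045,(316,190,42,60),(272,172,42,48))
for n,b in (("scene",(350,190,60,45)),("top",(230,168,50,40))):
    for t in "06":
        im=cv2.imread(f"pics/{n}{t}.png");d=np.load(f"pics/{n}{t}_d.npy")
        P,C,U=cloud(n,im,d,*b); k=(P[:,2]>.168); print(n,t,"bar",P[k].mean(0).round(4))
E
```

```text
0.7 [ 1.37  2.77 -1.17] 20.1167
0.55 [ 0.15  3.3  -0.51] 20.75
0.4 [ 0.05  1.57 -0.51] 21.3833
0.25 [ 0.69  2.85 -0.18] 22.0167
0.1 [ 0.21  2.12 -1.16] 22.65
[ 0.25  0.06 -0.04] 25.5167
28.875
scene cup rim stand-frame [-79.1   0.1] [138.3 113.2] 0.3 x [-124.3  -11.1] y [-54.7  55. ] z [0.0379 0.0436 0.0488]
top cup rim stand-frame [-75.7   1.3] [109.5 127.4] 89.2 x [-110.3  -12.7] y [-52.7  55.3] z [0.038  0.0445 0.0492]
scene 0 bar [0.5804 0.1574 0.1833]
scene 6 bar [0.5816 0.1572 0.1826]
top 0 bar [0.575  0.1559 0.1822]
top 6 bar [0.5753 0.1559 0.1829]
```

View pics/scene6c.png

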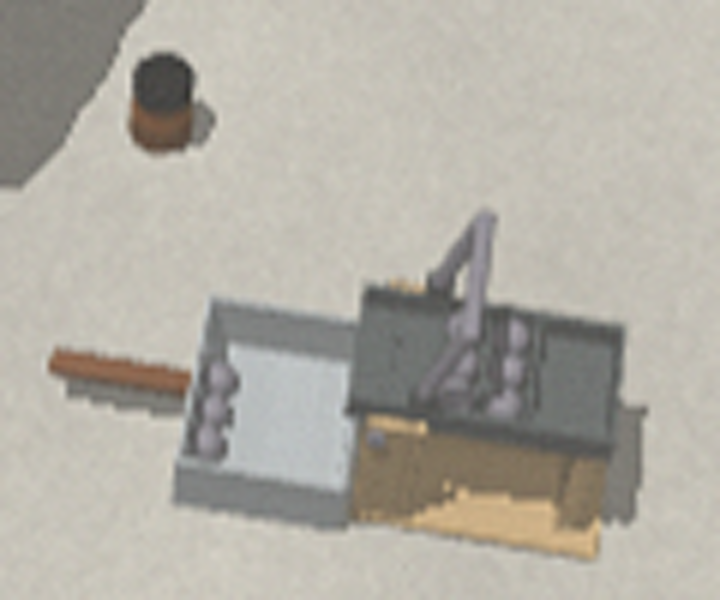

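View pics/top6c.png

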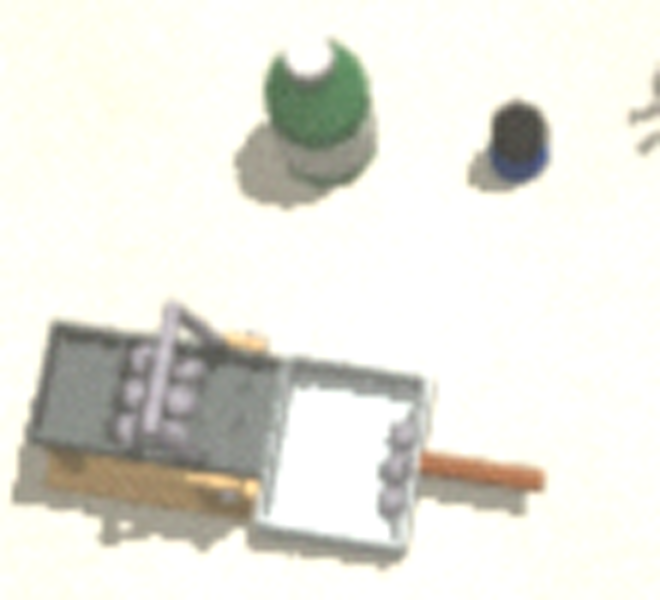

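View pics/scene6.png

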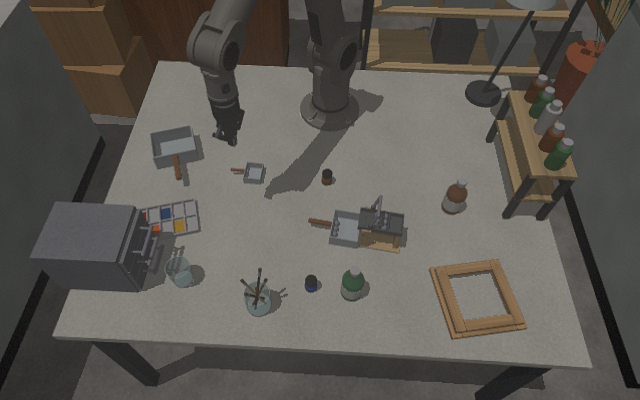

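The tray is level again: the bar is back within about 1 mm. Six balls are in the two rear rows, and three are in the cup at scene crop (220,380), (215,410) and (210,440). The bottles and pots stand where they were, and the arm is clear.

```bash
python3 - <<'E'
from h import *
print(job.job_done(), env.get_state()["time"])
E
```

```text
the job is handed in; nothing more can be done
the job is handed in; nothing more can be done
```

The job is done and handed in: the front row of three steel balls is in the middle-sized scoop cup, and the tray is back down level. It took about 29 s of the 61 s allowed.

I carried the cup by its handle to just in front of the stand and pushed the hoop bar with closed fingers, in small steps up to about 0.80 rad. All three front balls had dropped into the cup by about 0.72 rad. I then followed the bar back down and moved the arm clear.

**Last checks, from both camera views:**
- **Cup:** it stands upright on the table with three balls in it, and its rim is about 11–13 mm in front of the pivot axis.
- **Tray:** the hoop bar is back within about 1 mm of where it started, with six balls still in the rear two rows.
- **Bottles and pots:** they look unmoved by eye; I did not measure them.
- **Forces:** the largest reading I printed was about 8 N, when setting the cup down.

**What disagreed:**
- The two views differed by up to about 6 mm on the tray's sideways position.
- The last cup outline came out too long, about 127–138 mm against 90. I think tray or handle points were mixed in, so I judged the cup's position from the pictures and the rim edge facing the stand.
- The cup centre measured about 86 mm ahead of the gripper's hold rather than 90 mm, and I corrected for that when placing it.

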